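# Find the lens carrier with the worn pivot and reject it

## Robot

A 6-joint arm with a two-finger parallel gripper is mounted at the origin on the work surface. World frame = base frame: x ahead of the robot, y to its left, z up, the work surface at z = 0. Lengths are in m, angles in rad, forces in N, time in s.
With the tool pointing down it reaches from about 0.375 to 0.925 m from the base axis. Payload 5.7 kg.
Tool frame: the origin (TCP) lies where the fingers leave the gripper's body, on its centre line; the fingertips stand 73 mm ahead of it and the grasp point (between the pads) lies env.grip_point_offset ahead of it (env.grip_point_offset is the distance from the TCP to the grasp point, in m); z points along the fingers, y is the line along which they close (so a half turn about z gives the same grasp; the last joint's range is limited). The gripper opens to 85 mm and grips with 20 to 120 N. Pads are 22 mm wide; open, the fingers measure 114 mm over their backs; the gripper's body (76 mm by 85 mm) begins 54 mm behind the grasp point. The pads swing forward as they close: fully open they stand 13 mm farther back than shut.
Start: joints at [-1.247, 0.359, 1.51, -0, 1.272, -0.115], TCP at [0.255, -0.543, 0.304] pointing down, gripper open.
Joint ranges: [-2.97, 2.97], [-1.01, 2.36], [0.21, 2.38], [-0.96, 4.11], [0.2, 2.71], [-2.98, 2.98]. Speed limits (rad/s): [2.39, 2.39, 3.14, 3.14, 3.14, 3.14].

## Interface

Orientations are given as a rotation vector (axis times angle).
In Python, from bench import monitor, camera, ticket, env gives the robot as it stands.
- The arm moves only by the tool jog_arm, never from a script. Its argument "rows" is text: rows parted by semicolons, each of 6 numbers parted by spaces: the shift along the tool's x, y, z in cm, then the turn, a rotation vector about the tool's x, y, z in rad. A call has 1 to 12 rows; each row is the pose to reach, as a shift and turn from the pose commanded when the call began, along the tool's axes at that moment; what a row does not reach only later rows make up. A row lasts 1/8 s, in which the tool goes at most 62.5 mm and 10.7 degrees, less where a joint would pass 70% of its speed; a pose out of reach is approached as far as the arm can. A call with a gripper value outside its range is refused whole. "grip" is the opening, from -1 (shut) to 1 (fully open), set as the call begins (left out, the last holds). The fingers move at their own pace and stop on an object; "grip_force" is the grip in N (left out, the last holds). Time passes only in rows, so rows that repeat a pose let the fingers close. It gives the time, the measured TCP pose, the force, the opening and the grip force at its end, in the units of the state.
- monitor.observe(): the state, without advancing time (a new reading comes with each control period).
- camera(name): name is "scene" or "top"; returns a dict with "frame" (420x560x3 uint8, red, green, blue), "depth" (420x560 float32, m along the optical axis (not along the pixel's ray), 0 where there is no reading), "mtx" (3x3 intrinsics, pixels), "k1" (the pictures are not rectified: a ray, as slopes to the right and down, at radius r is drawn at 1 + k1 r^2 times it, then the intrinsics apply), "cam_to_world" (4x4, takes a point from camera to world coordinates). Camera axes: x right, y down, z forward; pixel columns grow to the right and rows downward; lengths in m; the calibration is good to about 2 mm. A picture is of the moment at which its call begins.
- ticket.sign_off(): hands the job in; it is judged then, once.
The state is a dict: "t": time; "joint_positions": joint angles; "joint_vel": joint speeds; "effort": joint torques, N m; "position": TCP position; "tool_rot": TCP orientation; "force": force on the tool from outside, world axes, zero at the start; "torque": the same for the moment, N m; "opening": finger opening in m; "grasp_force": force on a finger pad.
Only numpy, scipy, OpenCV 4.12 (cv2) and the standard library are available. Lean on these libraries where they do the work, as an engineer would, in place of code of your own. Each camera call takes 0.05 s, during which the arm holds its last target. There are 200 camera calls.

## Task

Three swing-in lens carriers lie on the lit inspection rack and one of them has a worn pivot. Working along the row from the robot's right to its left, rock each lens arm up and back by its brass stud to feel for play, leaving sound arms as they are set and all carriers in place until the three are tried. Then lift the loose carrier out and set it down flat on its foot, wholly inside the red reject tray, without dropping it or moving the eyepiece or the specimen.

Things in the scene. Friction and masses are not known exactly. Their poses are not given: they have to be found in the camera images.
- block_p (a point): Carrier p (three alike, 0.65 kg, 195 mm long): grey block 58 x 44 x 36 mm, grip it across y (44 mm), on a dark foot 90 x 76 x 8 mm. Point: over the foot's middle, 30 mm above its underside; block spans x -37 to +21 mm, top 14 mm above here. Axes: z square off the foot and the sloping plate, x up the slope, y to the robot's left. Arm pivot axis: along z, 34 mm to +x. Clamp screw to x -52 mm.
- stud_p (a point): Brass finger stud at the free end of carrier p's arm: diameter 14, 30 mm tall, parallel to the block's z. Point: on its axis, 9 mm below its top, 45 mm above the foot's underside, 21 mm above the arm; 111 mm from the pivot. As parked the arm leans 30 deg from the block's +x (up-slope) towards its +y. Mid-arm: black lens ring, diameter 54 mm, its glass 28 mm above the foot's underside.
- swing_p (a joint): Swing of carrier p's arm (rad), near 0 as parked; positive turns the stud up-slope and towards the block's -y; 0.1 is 11 mm at the stud. A sound pivot has no play: it holds up to 3 N at the stud, then drags stiffly and stays where left. The worn one swings at under 0.5 N from its lower stop at 0, where its weight lays it, to an upper stop at 0.14 (15 mm).
- block_q (a point): Carrier q (three alike, 0.65 kg, 195 mm long): grey block 58 x 44 x 36 mm, grip it across y (44 mm), on a dark foot 90 x 76 x 8 mm. Point: over the foot's middle, 30 mm above its underside; block spans x -37 to +21 mm, top 14 mm above here. Axes: z square off the foot and the sloping plate, x up the slope, y to the robot's left. Arm pivot axis: along z, 34 mm to +x. Clamp screw to x -52 mm.
- stud_q (a point): Brass finger stud at the free end of carrier q's arm: diameter 14, 30 mm tall, parallel to the block's z. Point: on its axis, 9 mm below its top, 45 mm above the foot's underside, 21 mm above the arm; 111 mm from the pivot. As parked the arm leans 30 deg from the block's +x (up-slope) towards its +y. Mid-arm: black lens ring, diameter 54 mm, its glass 28 mm above the foot's underside.
- swing_q (a joint): Swing of carrier q's arm (rad), near 0 as parked; positive turns the stud up-slope and towards the block's -y; 0.1 is 11 mm at the stud. A sound pivot has no play: it holds up to 3 N at the stud, then drags stiffly and stays where left. The worn one swings at under 0.5 N from its lower stop at 0, where its weight lays it, to an upper stop at 0.14 (15 mm).
- block_r (a point): Carrier r (three alike, 0.65 kg, 195 mm long): grey block 58 x 44 x 36 mm, grip it across y (44 mm), on a dark foot 90 x 76 x 8 mm. Point: over the foot's middle, 30 mm above its underside; block spans x -37 to +21 mm, top 14 mm above here. Axes: z square off the foot and the sloping plate, x up the slope, y to the robot's left. Arm pivot axis: along z, 34 mm to +x. Clamp screw to x -52 mm.
- stud_r (a point): Brass finger stud at the free end of carrier r's arm: diameter 14, 30 mm tall, parallel to the block's z. Point: on its axis, 9 mm below its top, 45 mm above the foot's underside, 21 mm above the arm; 111 mm from the pivot. As parked the arm leans 30 deg from the block's +x (up-slope) towards its +y. Mid-arm: black lens ring, diameter 54 mm, its glass 28 mm above the foot's underside.
- swing_r (a joint): Swing of carrier r's arm (rad), near 0 as parked; positive turns the stud up-slope and towards the block's -y; 0.1 is 11 mm at the stud. A sound pivot has no play: it holds up to 3 N at the stud, then drags stiffly and stays where left. The worn one swings at under 0.5 N from its lower stop at 0, where its weight lays it, to an upper stop at 0.14 (15 mm).
- place_mid (a point): Middle place of the inspection rack, fixed: white plate sloping 30 deg, low edge towards the robot, three places at 125 mm pitch along y, a 12 mm ledge below the feet, 7 mm guides 1 mm clear beside them; the feet just lie there: lift square off the plate. Point: on the plate under the middle of the foot. Axes: z vertical, x level, away from the robot, y along the row.
- place_right (a point): The same point of the rack's right-hand place, seen from the robot (-y end of the row). Each of the three places holds one carrier, in any order; a carrier as a whole can shift 1 to 3 mm in its place when its stud is pushed.
- place_left (a point): The same point of the rack's left-hand place, seen from the robot (+y end of the row).
- lamp_edge (a point): Nearer lower edge, half-way along, of the white LED bar (405 mm along y, 52 wide, 28 high) fixed over the rack's upper edge on two end posts. A stud stands some 15 mm nearer the robot than this edge and 90 mm below it, so a gripper reaches it only leaning back towards the robot, about square to the plate. Axes as the rack's.
- tray: Red reject tray, flat on the bench, fixed, 280 (x) x 220 (y) x 35 mm high, walls and floor 5 mm; origin under its centre, z up.
- eyepiece_mid (a point): Bystander: black eyepiece, 34 mm diameter, 46 mm tall, standing in front of the rack. The point is its middle.
- specimen_mid (a point): Bystander: black mounted specimen, a disc of 32 mm diameter, 20 mm tall, standing in the near left corner of the reject tray. The point is its middle.
Mind the look-alikes: they are no part of the job. Leave any green look-alike of the part that bears block_p alone.

How it is judged:
By the outcome, as a careful person would: the job done as asked, in the order asked, and still so for the second after the job is handed in, with the robot touching nothing.
It also fails if it takes over 72 s, if anything falls off the work surface, if the arm or the gripper's body presses on something with over 40 N, if the wrist force passes 120 N, or if a joint passes its speed limit or range.

## Working session

There is one attempt and no reset: what is moved stays moved. The work goes in short steps, Python scripts to look and compute and a tool call to move; the robot and the scene stay as the last step left them, time stands still between calls to the robot, and variables do not carry over. Pictures are saved under pics/ and viewed, at most 10 in all, crops included, and the job is handed in when it is done.

Besides the shell and the picture viewer there is one more tool, called after "Call:" in YAML: its name, and indented under it one key for each argument. jog_arm: Moves the arm, as the interface text tells. Its arguments: {"type":"object","properties":{"rows":{"type":"string"},"grip":{"type":"number"},"grip_force":{"type":"number"}},"required":["rows"]}

```bash
ls; mkdir -p pics; cat > h.py <<'E'
import numpy as np,cv2
from scipy.spatial.transform import Rotation as R
from bench import monitor,camera,ticket,env
def pts(c):
    h,w=c["depth"].shape;m=c["mtx"];u,v=np.meshgrid(np.arange(w),np.arange(h))
    xd=(u-m[0,2])/m[0,0];yd=(v-m[1,2])/m[1,1];x,y=xd.copy(),yd.copy()
    for _ in range(10):
        s=1+c["k1"]*(x*x+y*y);x,y=xd/s,yd/s
    d=c["depth"];P=np.stack([x*d,y*d,d],-1);T=c["cam_to_world"]
    W=P@T[:3,:3].T+T[:3,3];W[d==0]=np.nan
    return W
E
python3 - <<'E'
from h import *
s=monitor.observe();print(s,env.grip_point_offset)
for n in("scene","top"):
    c=camera(n);np.savez(f"pics/{n}0.npz",W=pts(c),**c);cv2.imwrite(f"pics/{n}0.png",c["frame"][:,:,::-1]);print(n,c["cam_to_world"],c["mtx"],c["k1"])
E
```

```text
pics
{'t': 0.0, 'joint_positions': array([-1.24709000e+00,  3.59528001e-01,  1.51142285e+00, -1.28333903e-05,
        1.27249982e+00, -1.15110617e-01]), 'joint_vel': array([-7.68942082e-04, -4.39502753e-04, -8.67876470e-04,  8.26848827e-06,
       -4.56927862e-04, -1.31829866e-03]), 'effort': array([ 1.14088823e-03, -5.27617836e+01, -2.78616893e+01,  2.03001707e-05,
        1.31669466e-02, -2.44762026e-05]), 'position': array([ 0.25473221, -0.54264485,  0.30304341]), 'tool_rot': array([-3.06447358e+00, -6.83378771e-01,  3.22817580e-04]), 'force': array([0.30575942, 0.04638766, 0.12459487]), 'torque': array([ 0.01224762, -0.02052617, -0.00040491]), 'grasp_force': 0.0, 'opening': 0.08530001961447801} 0.0539
scene [[-0.53466894  0.71241906 -0.45451976  0.81219359]
 [ 0.84501512  0.44507989 -0.29640064  0.33589436]
 [-0.00886386 -0.54255229 -0.83997527  0.89555604]
 [ 0.          0.          0.          1.        ]] [[392.99722227   0.         281.42634592]
 [  0.         392.99722227 218.37219426]
 [  0.           0.           1.        ]] -0.03469460192042697
top [[ 0.005589   -0.97688468  0.21369391  0.11327415]
 [-0.99997354 -0.00645495 -0.00335474  0.06586761]
 [ 0.00465657 -0.21366951 -0.97689491  1.54244245]
 [ 0.          0.          0.          1.        ]] [[516.1813382    0.         284.97447264]
 [  0.         516.1813382  205.84657963]
 [  0.           0.           1.        ]] -0.044996514385495325
```

```bash
python3 -c "
import cv2,numpy as np
a=cv2.imread('pics/scene0.png');b=cv2.imread('pics/top0.png')
cv2.imwrite('pics/both0.png',np.hstack([a,b])[:, :] if 0 else cv2.resize(np.vstack([a,b]),(400,600)))"
```

```text
(no output)
```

View pics/scene0.png

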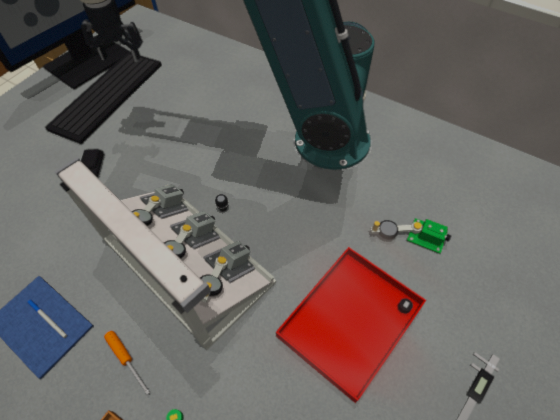

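View pics/top0.png

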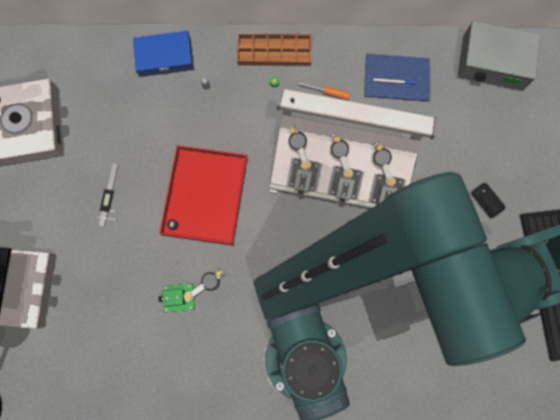

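The pictures show three grey carriers on the white rack, at top-view pixels (303,175), (346,182) and (389,188). Their brass studs are near (297,131), (337,138) and (380,146). The red tray is at (205,195) with the specimen in its near-left corner at (173,225), and the green look-alike at (178,297) is to be left alone. Next I fit the rack plane and measure everything in that frame.

```bash
python3 - <<'E'
from h import *
D={n:np.load(f"pics/{n}0.npz") for n in("scene","top")}
# plate plane from top: white pixels in rack region
for n in D:
    f=D[n]["frame"];W=D[n]["W"];hsv=cv2.cvtColor(f,cv2.COLOR_RGB2HSV)
    sel=(W[...,0]>.35)&(W[...,0]<.75)&(W[...,1]<.12)&(W[...,1]>-.4)&(W[...,2]>.02)&(hsv[...,1]<40)&(hsv[...,2]>150)
    P=W[sel];best=None;rng=np.random.default_rng(0)
    for _ in range(500):
        a,b,c=P[rng.choice(len(P),3,False)];v=np.cross(b-a,c-a);v/=np.linalg.norm(v)+1e-12
        if v[2]<0:v=-v
        if not .8<v[2]<.93: continue
        k=np.abs((P-a)@v)<.002
        if best is None or k.sum()>best.sum():best=k
    Q=P[best];o=Q.mean(0);v=np.linalg.svd(Q-o,full_matrices=False)[2][2];v*=np.sign(v[2])
    print(n,len(P),best.sum(),o.round(4),v.round(4),"tilt",np.degrees(np.arccos(v[2])),"yaw",np.degrees(np.arctan2(-v[1],-v[0])))
    xa=np.cross([0,0,1],v);ya=xa/np.linalg.norm(xa);
    ya=-ya if ya[1]<0 else ya; xa=np.cross(ya,v)
    B=np.stack([xa,ya,v]);
    L=(W-o)@B.T
    q=(Q-o)@B.T;print(" plate ext",np.percentile(q,[.5,99.5],axis=0).round(4).tolist())
    # block tops
    m=((np.abs(L[...,2]-.044)<.005)&(np.abs(L[...,0])<.2)&(np.abs(L[...,1])<.25)&(hsv[...,1]<60)).astype(np.uint8)
    nc,lab,st,ce=cv2.connectedComponentsWithStats(m)
    for i in range(1,nc):
        if st[i,4]<60: continue
        l=L[lab==i];r=cv2.minAreaRect((l[:,:2]*1000).astype(np.float32))
        print(" top",ce[i].round(),st[i,4],(r[0][0].__round__(1),r[0][1].__round__(1)),r[1],r[2],l[:,2].mean().round(4))
    br=(hsv[...,0]>12)&(hsv[...,0]<32)&(hsv[...,1]>90)&(np.abs(L[...,0])<.15)&(np.abs(L[...,1])<.25)&(L[...,2]>0)
    nc,lab,st,ce=cv2.connectedComponentsWithStats(br.astype(np.uint8))
    for i in range(1,nc):
        if st[i,4]>4:
            l=L[lab==i];print(" brass",ce[i].round(),st[i,4],np.median(l,axis=0).round(4),np.percentile(l[:,2],95).round(4))
    # tray, dark things
    red=((hsv[...,0]<8)|(hsv[...,0]>172))&(hsv[...,1]>150)
    c=W[red];c=c[np.isfinite(c[:,0])&(c[:,0]<.8)];c=c[np.abs(c[:,2]-.035)<.006]
    r=cv2.minAreaRect((c[:,:2]*1000).astype(np.float32));print(" tray rim",r,cv2.boxPoints(r).round(),len(c))
    bl=(hsv[...,2]<70)&(W[...,2]>.012)&(W[...,2]<.06)&(W[...,0]>.2)&(W[...,0]<.75)&(W[...,1]>-.45)&(W[...,1]<.5)
    nc,lab,st,ce=cv2.connectedComponentsWithStats(bl.astype(np.uint8))
    for i in range(1,nc):
        if st[i,4]>15: print(" dark",ce[i].round(),st[i,4],np.median(W[lab==i],axis=0).round(3),W[lab==i][:,2].max().round(3))
    np.savez(f"pics/plane_{n}.npz",o=o,B=B)
E
```

```text
scene 7717 2180 [ 0.5646 -0.0375  0.0835] [-0.4879  0.0969  0.8675] tilt 29.8282349523422 yaw -11.232783299010167
 plate ext [[-0.0881, -0.2701, -0.0018], [0.0769, 0.1293, 0.0021]]
 top [168. 191.] 246 (-48.4, -213.5) (59.10596466064453, 45.1748161315918) 1.6855494976043701 0.0434
 top [221. 200.] 75 (-153.7, -127.5) (24.513572692871094, 32.328067779541016) 16.32716178894043 0.044
 top [200. 219.] 279 (-49.7, -89.0) (58.32575988769531, 44.251678466796875) 0.7123897075653076 0.0436
 top [235. 250.] 329 (-50.4, 36.4) (59.35123825073242, 44.76335525512695) 1.8385120630264282 0.0439
 brass [155. 198.] 40 [-0.0059 -0.2133  0.0307] 0.0328
 brass [136. 214.] 18 [ 0.0863 -0.1549  0.054 ] 0.0561
 brass [186. 227.] 48 [-0.0076 -0.088   0.0315] 0.0329
 brass [170. 247.] 21 [ 0.0865 -0.0334  0.0537] 0.0555
 brass [222. 260.] 53 [-0.0085  0.0369  0.0311] 0.0331
 brass [209. 284.] 18 [0.0847 0.0895 0.0529] 0.0547
 tray rim ((482.1874694824219, 306.6094055175781), (218.4475860595703, 281.1923522949219), 81.96986389160156) [[328. 218.]
 [606. 179.]
 [637. 395.]
 [358. 434.]] 1061
 dark [221. 203.] 1
[... 541 characters left out ...]
.0433
 top [344. 188.] 245 (-67.1, -28.7) (58.771392822265625, 44.138431549072266) 0.7683731317520142 0.0432
 top [386. 192.] 134 (-63.8, -152.8) (40.67215347290039, 52.50191116333008) 89.35150909423828 0.0434
 brass [293. 130.] 18 [0.0702 0.148  0.0539] 0.0579
 brass [336. 138.] 21 [0.07   0.0255 0.0556] 0.0589
 brass [379. 147.] 24 [ 0.0688 -0.0976  0.0535] 0.0601
 brass [306. 166.] 32 [-0.0276  0.0944  0.03  ] 0.0343
 brass [348. 174.] 31 [-0.0263 -0.0297  0.0304] 0.0346
 brass [390. 182.] 35 [-0.0267 -0.1559  0.0304] 0.0339
 tray rim ((479.6929626464844, 305.7778625488281), (218.63148498535156, 276.9909362792969), 82.4440689086914) [[328. 216.]
 [603. 179.]
 [631. 396.]
 [357. 432.]] 383
```

```bash
cat > g.py <<'E'
from h import *
yaw=np.radians(-11.2);t=np.radians(30)
ya=np.array([-np.sin(yaw),np.cos(yaw),0]);hx=np.array([np.cos(yaw),np.sin(yaw),0])
n=-np.sin(t)*hx+np.cos(t)*np.array([0,0,1]);xa=np.cross(ya,n);B=np.stack([xa,ya,n])
E
python3 - <<'E'
from g import *
res={}
for nme in("scene","top"):
    d=np.load(f"pics/{nme}0.npz");p=np.load(f"pics/plane_{nme}.npz");W=d["W"];o=p["o"];B0=p["B"]
    tops={"scene":[(-48.4,-213.5),(-49.7,-89),(-50.4,36.4)],"top":[(-67,-153.5),(-67.1,-28.7),(-67.3,96.1)]}[nme]
    w=[o+np.array([a/1e3,b/1e3,.0437])@B0 for a,b in tops]
    print(nme,np.round(w,4).tolist());res[nme]=np.array(w)
    L=(W-o)@B0.T
    hsv=cv2.cvtColor(d["frame"],cv2.COLOR_RGB2HSV)
    m=(W[...,2]>.19)&(W[...,2]<.32)&(W[...,0]>.55)&(W[...,0]<.85)&(hsv[...,1]<60)&(hsv[...,2]>130)&(W[...,1]<.2)&(W[...,1]>-.35)
    h=(W[m]@np.array([hx,ya,[0,0,1]]).T);print(" lamp hx,ya,z pct",np.percentile(h,[1,50,99],axis=0).round(3).tolist())
m=(res["scene"]+res["top"])/2
print("rows yaw",np.degrees(np.arctan2(*( (m[2]-m[0])[[0,1]]*[-1,1]))))
org=m[1]-B.T@np.array([-.008,0,.044]);print("origin mid",org.round(4))
for k in range(3):
    l=B@(m[k]-org);print("block local",l.round(4),"stud world",(org+B.T@(np.array([l[0]+.008+.1301,l[1]+.0555,.045]))).round(4))
print("stud h",[hx@(org+B.T@np.array([.1301,.0555,.045]))])
s=monitor.observe();T=R.from_rotvec(s["tool_rot"]).as_matrix();print(T.round(3))
for sg in(1,-1):
    G=np.stack([np.cross(sg*ya,-n),sg*ya,-n],1);print(sg,R.from_matrix(T.T@G).as_rotvec().round(3),G.round(3).tolist())
# stud appearance per cam in final frame
for nme in res:
    d=np.load(f"pics/{nme}0.npz");W=d["W"];L=(W-org)@B.T;hsv=cv2.cvtColor(d["frame"],cv2.COLOR_RGB2HSV)
    br=(hsv[...,0]>12)&(hsv[...,0]<32)&(hsv[...,1]>90)&(L[...,0]>.09)&(L[...,0]<.17)&(np.abs(L[...,1])<.25)&(L[...,2]>.02)
    nc,lab,st,ce=cv2.connectedComponentsWithStats(br.astype(np.uint8))
    for i in range(1,nc):
        if st[i,4]>4: print(nme,"stud",np.median(L[lab==i],axis=0).round(4))
E
```

```text
scene [[0.4605, -0.2345, 0.0974], [0.4837, -0.1122, 0.0967], [0.5075, 0.0109, 0.0964]]
 lamp hx,ya,z pct [[0.632, -0.192, 0.279], [0.657, 0.034, 0.282], [0.681, 0.201, 0.285]]
top [[0.4599, -0.2332, 0.0975], [0.484, -0.1108, 0.0975], [0.5081, 0.0117, 0.0974]]
 lamp hx,ya,z pct [[0.63, -0.205, 0.275], [0.654, -0.001, 0.282], [0.68, 0.209, 0.288]]
rows yaw -10.975222244583005
origin mid [ 0.5122 -0.1171  0.063 ]
block local [-0.0073 -0.1247  0.044 ] stud world [ 0.5878 -0.2026  0.1674]
block local [-0.008 -0.     0.044] stud world [ 0.6115 -0.0802  0.167 ]
block local [-0.0084  0.1251  0.044 ] stud world [0.6354 0.0426 0.1668]
stud h [np.float64(0.6153921441560208)]
[[ 0.905  0.425 -0.001]
 [ 0.425 -0.905  0.002]
 [ 0.    -0.002 -1.   ]]
1 [-0.653 -0.216 -2.435] [[-0.85, 0.194, 0.49], [0.168, 0.981, -0.097], [-0.5, 0.0, -0.866]]
-1 [-0.168  0.506  0.619] [[0.85, -0.194, 0.49], [-0.168, -0.981, -0.097], [0.5, -0.0, -0.866]]
scene stud [ 0.1278 -0.0667  0.0536]
scene stud [0.1281 0.0548 0.0533]
scene stud [0.1263 0.1777 0.0525]
top stud [0.1296 0.1775 0.0513]
top stud [0.1298 0.0552 0.053 ]
top stud [ 0.1291 -0.068   0.0509]
```

```bash
cat >> g.py <<'E'
org=np.array([.5122,-.1171,.063]);G=np.stack([xa,-ya,-n],1)
def go(lx,ly,lz,Gt=G,world=False):
    s=monitor.observe();T=R.from_rotvec(s["tool_rot"]).as_matrix()
    w=np.array([lx,ly,lz]) if world else org+B.T@np.array([lx,ly,lz])
    print("t",s["t"],"local",(B@(s["position"]-org)).round(4),"F local",(B@s["force"]).round(2),"goal w",w.round(3))
    print("shift cm",(T.T@(w-s["position"])*100).round(2),"turn",R.from_matrix(T.T@Gt).as_rotvec().round(4),"open",round(s["opening"],4))
E
python3 -c "
from g import *
go(.06,-.0685,.20)"
```

```text
t 0.1 local [-0.0271 -0.4675  0.2929] F local [0.89 0.24 0.68] goal w [ 0.452 -0.175  0.266]
shift cm [ 33.46 -24.91   3.74] turn [-0.1676  0.5061  0.6191] open 0.0853
```

Call:
jog_arm:
  rows: "5 -3.7 0.5 -0.025 0.075 0.09; 10 -7.5 1.1 -0.05 0.15 0.185; 16 -12 1.8 -0.08 0.24 0.295; 21.5 -16 2.4 -0.105 0.32 0.39; 27 -20 3 -0.135 0.405 0.495; 31 -23 3.5 -0.155 0.47 0.575; 33.46 -24.91 3.74 -0.1676 0.5061 0.6191; 33.46 -24.91 3.74 -0.1676 0.5061 0.6191; 33.46 -24.91 3.74 -0.1676 0.5061 0.6191"
  grip: -0.3

```text
t: 1.23
position: [0.4522, -0.1757, 0.2667]
tool_rot: [2.971, -0.288, 0.797]
force: [0.2, 0.3, -0.1]
opening: 0.0299
grasp_force: 0.0
```

```bash
python3 -c "
from g import *
go(.129,-.0685,.165)"
```

```text
t 1.225 local [ 0.0607 -0.0691  0.2001] F local [ 0.05  0.35 -0.12] goal w [ 0.528 -0.19   0.27 ]
shift cm [ 6.83 -0.05  3.52] turn [ 0.0012 -0.0009  0.0022] open 0.0299
```

Call:
jog_arm:
  rows: "3.4 0 1.7; 6.8 0 3.5; 6.8 0 3.5"

```text
validation failed for argument at $.ro...
```

Call:
jog_arm:
  rows: "3.4 0 1.7 0 0 0; 6.8 0 3.5 0 0 0; 6.8 0 3.5 0 0 0"

```text
t: 1.6
position: [0.5297, -0.1937, 0.2715]
tool_rot: [2.967, -0.292, 0.801]
force: [-0.1, -0.7, 0.0]
opening: 0.03
grasp_force: 0.0
```

```bash
python3 - <<'E'
from g import *
go(.129,-.0685,.110)
ims=[]
for nme in("scene","top"):
    c=camera(nme);W=pts(c);L=(W-org)@B.T
    m=(np.abs(L[...,0]-.06)<.12)&(np.abs(L[...,1]+.07)<.12)
    f=c["frame"];hsv=cv2.cvtColor(f,cv2.COLOR_RGB2HSV)
    x0,y0=(70,150) if nme=="scene" else (310,90)
    ims.append(cv2.resize(f[y0:y0+120,x0:x0+130,::-1],None,fx=3,fy=3,interpolation=cv2.INTER_CUBIC))
cv2.imwrite("pics/c1.png",np.hstack(ims))
E
```

```text
t 1.6 local [ 0.132  -0.0717  0.1645] F local [-0.   -0.67  0.01] goal w [ 0.555 -0.195  0.223]
shift cm [-0.32 -0.34  5.45] turn [ 0.0037 -0.0042  0.0002] open 0.03
```

View pics/c1.png

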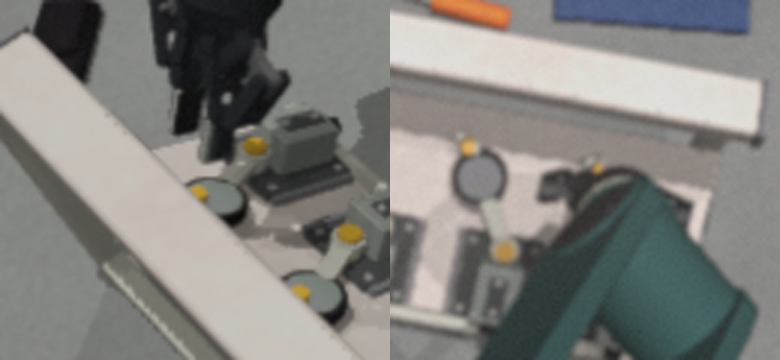

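The fingers hover just above the right-hand stud, at (200,195) in the left crop. I let the arm settle and then go down.

Call:
jog_arm:
  rows: "0 0 0 0 0 0; 0 0 0 0 0 0; 0 0 2 0 0 0; 0 0 2 0 0 0"

```text
t: 2.2
position: [0.5361, -0.192, 0.252]
tool_rot: [2.973, -0.291, 0.794]
force: [-1.1, 0.9, -0.1]
opening: 0.0301
grasp_force: 0.0
```

```bash
python3 -c "
from g import *
go(.129,-.0685,.107)"
```

```text
t 2.2 local [ 0.1274 -0.0688  0.1447] F local [-1.15  0.68  0.57] goal w [ 0.556 -0.196  0.22 ]
shift cm [ 0.17 -0.03  3.77] turn [0.0005 0.0012 0.0002] open 0.0301
```

Call:
jog_arm:
  rows: "0.1 0 0.8 0 0 0; 0.1 0 1.6 0 0 0; 0.1 0 2.4 0 0 0; 0.1 0 3.1 0 0 0; 0.1 0 3.7 0 0 0; 0.1 0 3.7 0 0 0; 0.1 0 3.7 0 0 0; 0.1 0 3.7 0 0 0"

```text
t: 3.2
position: [0.5557, -0.1961, 0.2217]
tool_rot: [2.971, -0.291, 0.798]
force: [0.3, 0.4, -0.0]
opening: 0.0299
grasp_force: 0.0
```

```bash
python3 -c "
from g import *
go(.129,-.0685,.107)
for i in range(4): print((B@monitor.observe()['force']).round(2))"
```

```text
t 3.2 local [ 0.1296 -0.0691  0.1084] F local [ 0.19  0.45 -0.14] goal w [ 0.556 -0.196  0.22 ]
shift cm [-0.06 -0.06  0.14] turn [ 0.0013 -0.0012  0.0007] open 0.0299
[ 0.19  0.45 -0.14]
[ 0.19  0.45 -0.14]
[ 0.19  0.45 -0.14]
[ 0.19  0.45 -0.14]
```

Call:
jog_arm:
  rows: "0 0.2 0 0 0 0; 0 0.4 0 0 0 0; 0 0.6 0 0 0 0; 0 0.6 0 0 0 0; 0 0.6 0 0 0 0"

```text
t: 3.82
position: [0.5545, -0.202, 0.2214]
tool_rot: [2.971, -0.291, 0.797]
force: [0.5, -0.5, 0.5]
opening: 0.0298
grasp_force: 0.0
```

Call:
jog_arm:
  rows: "0.05 0.1 0 0 0 0; 0.1 0.2 0 0 0 0; 0.1 0.2 0 0 0 0; 0.1 0.2 0 0 0 0"

```text
t: 4.32
position: [0.5548, -0.2038, 0.2217]
tool_rot: [2.972, -0.291, 0.796]
force: [-0.8, 2.2, -0.9]
opening: 0.0298
grasp_force: 1.0
```

Call:
jog_arm:
  rows: "0.05 0.1 0 0 0 0; 0.1 0.2 0 0 0 0; 0.1 0.2 0 0 0 0; 0.1 0.2 0 0 0 0"

```text
t: 4.82
position: [0.5554, -0.2061, 0.2223]
tool_rot: [2.971, -0.291, 0.797]
force: [-1.1, 2.7, -0.4]
opening: 0.03
grasp_force: 1.6
```

```bash
python3 -c "
from g import *
go(.129,-.0685,.107)"
```

```text
t 4.825 local [ 0.1314 -0.0789  0.1081] F local [-1.6   2.39  0.47] goal w [ 0.556 -0.196  0.22 ]
shift cm [-0.24 -1.04  0.11] turn [ 0.001  -0.0005  0.0006] open 0.03
```

Right-hand carrier: the resistance builds to about 2.9 N within 2 mm of contact, so it has no play. I rock it back lightly the other way.

Call:
jog_arm:
  rows: "-0.1 -0.4 0 0 0 0; -0.2 -0.9 0 0 0 0; -0.2 -1.3 0 0 0 0; -0.2 -1.6 0 0 0 0; -0.2 -1.6 0 0 0 0; -0.2 -1.6 0 0 0 0"

```text
t: 5.58
position: [0.557, -0.1902, 0.2214]
tool_rot: [2.971, -0.291, 0.797]
force: [0.7, 1.0, -0.2]
opening: 0.03
grasp_force: 0.0
```

Call:
jog_arm:
  rows: "0 -0.1 0 0 0 0; -0.05 -0.15 0 0 0 0; -0.05 -0.15 0 0 0 0; -0.05 -0.15 0 0 0 0"

```text
t: 6.08
position: [0.5568, -0.1887, 0.2212]
tool_rot: [2.971, -0.291, 0.797]
force: [-0.4, -0.9, -0.1]
opening: 0.0297
grasp_force: 0.3
```

```bash
python3 -c "
from g import *
go(.129,-.0685,.107)"
```

```text
t 6.075 local [ 0.129  -0.0616  0.1082] F local [-0.23 -0.91  0.02] goal w [ 0.556 -0.196  0.22 ]
shift cm [-0.    0.69  0.12] turn [ 0.0012 -0.0009  0.0007] open 0.0297
```

Call:
jog_arm:
  rows: "-0.05 -0.1 0 0 0 0; -0.05 -0.1 0 0 0 0; -0.05 -0.1 0 0 0 0"

```text
t: 6.45
position: [0.5565, -0.1876, 0.2209]
tool_rot: [2.971, -0.291, 0.797]
force: [-0.4, -0.2, -0.3]
opening: 0.0299
grasp_force: 0.5
```

```bash
python3 -c "
from g import *
go(.129,-.0685,.107)"
```

```text
t 6.45 local [ 0.1285 -0.0606  0.1081] F local [-0.48 -0.28 -0.11] goal w [ 0.556 -0.196  0.22 ]
shift cm [0.05 0.79 0.12] turn [ 0.0012 -0.0008  0.0007] open 0.0299
```

Call:
jog_arm:
  rows: "0 0.8 0 0 0 0; 0 0.8 -2 0 0 0; 0 0.8 -4.5 0 0 0; 0 -2 -4.5 0 0 0; 0 -6 -4.5 0 0 0; 0 -10 -4.5 0 0 0; 0 -11.55 -4.5 0 0 0; 0 -11.55 -4.5 0 0 0; 0 -11.55 -4.5 0 0 0"

```text
t: 7.58
position: [0.5568, -0.0704, 0.2597]
tool_rot: [2.971, -0.291, 0.797]
force: [0.1, 0.2, 0.3]
opening: 0.03
grasp_force: 0.0
```

```bash
python3 - <<'E'
from g import *
go(.129,.055,.108)
c=camera("scene");d=np.load("pics/scene0.npz");f0=d["frame"]
for nm,f,W in(("before",f0,d["W"]),("now",c["frame"],pts(c))):
    L=(W-org)@B.T;hsv=cv2.cvtColor(f,cv2.COLOR_RGB2HSV)
    br=(hsv[...,0]>12)&(hsv[...,0]<32)&(hsv[...,1]>90)&(L[...,0]>.09)&(L[...,0]<.17)&(np.abs(L[...,1])<.25)&(L[...,2]>.02)
    nc,lab,st,ce=cv2.connectedComponentsWithStats(br.astype(np.uint8))
    for i in range(1,nc):
        if st[i,4]>4: print(nm,ce[i].round(2),st[i,4],np.median(L[lab==i],axis=0).round(4))
E
```

```text
t 7.575 local [0.1284 0.0545 0.153 ] F local [0.21 0.23 0.22] goal w [ 0.58  -0.074  0.221]
shift cm [ 0.06 -0.05  4.5 ] turn [ 0.0013 -0.0007  0.0005] open 0.03
before [136.33 213.67] 18 [ 0.1278 -0.0667  0.0536]
before [170.   246.71] 21 [0.1281 0.0548 0.0533]
before [209.11 284.17] 18 [0.1263 0.1778 0.0524]
now [156.83 197.67] 6 [0.1414 0.0011 0.1485]
now [136.06 213.44] 18 [ 0.1279 -0.0687  0.0537]
now [170.   246.71] 21 [0.1271 0.0542 0.0533]
now [209.11 284.17] 18 [0.1261 0.1781 0.0536]
```

Call:
jog_arm:
  rows: "0 0 1 0 0 0; 0 0 2 0 0 0; 0 0 3 0 0 0; 0 0 3.9 0 0 0; 0 0 4.5 0 0 0; 0 0 4.5 0 0 0; 0 0 4.5 0 0 0"

```text
t: 8.5
position: [0.579, -0.0742, 0.2209]
tool_rot: [2.971, -0.291, 0.797]
force: [-0.5, -0.2, 0.1]
opening: 0.0298
grasp_force: 0.0
```

Call:
jog_arm:
  rows: "0 0.2 0 0 0 0; 0 0.4 0 0 0 0; 0 0.6 0 0 0 0; 0 0.6 0 0 0 0; 0 0.6 0 0 0 0"

```text
t: 9.12
position: [0.5778, -0.0802, 0.2208]
tool_rot: [2.971, -0.291, 0.797]
force: [0.3, 0.6, -0.2]
opening: 0.0301
grasp_force: 0.0
```

Call:
jog_arm:
  rows: "0.05 0.1 0 0 0 0; 0.1 0.2 0 0 0 0; 0.1 0.2 0 0 0 0; 0.1 0.2 0 0 0 0"

```text
t: 9.62
position: [0.5783, -0.0823, 0.2213]
tool_rot: [2.971, -0.291, 0.797]
force: [0.9, 0.6, -0.1]
opening: 0.0297
grasp_force: 0.2
```

```bash
python3 -c "
from g import *
go(.129,.055,.108)"
```

```text
t 9.625 local [0.1295 0.047  0.108 ] F local [ 0.68  0.77 -0.45] goal w [ 0.58  -0.074  0.221]
shift cm [-0.05 -0.8   0.  ] turn [ 0.0012 -0.0009  0.0006] open 0.0297
```

Call:
jog_arm:
  rows: "0.05 0.1 0 0 0 0; 0.1 0.17 0 0 0 0; 0.1 0.17 0 0 0 0; 0.1 0.17 0 0 0 0"

```text
t: 10.12
position: [0.5788, -0.0842, 0.2218]
tool_rot: [2.971, -0.291, 0.797]
force: [0.6, -0.6, 0.4]
opening: 0.0299
grasp_force: 0.1
```

Call:
jog_arm:
  rows: "0.05 0.1 0 0 0 0; 0.1 0.17 0 0 0 0; 0.1 0.17 0 0 0 0; 0.1 0.17 0 0 0 0"

```text
t: 10.62
position: [0.5793, -0.086, 0.2222]
tool_rot: [2.971, -0.291, 0.797]
force: [0.3, 0.2, 0.4]
opening: 0.0299
grasp_force: 0.1
```

```bash
python3 - <<'E'
from g import *
go(.129,.055,.108)
c=camera("scene");f=c["frame"];L=(pts(c)-org)@B.T;hsv=cv2.cvtColor(f,cv2.COLOR_RGB2HSV)
br=(hsv[...,0]>12)&(hsv[...,0]<32)&(hsv[...,1]>90)&(L[...,0]>.09)&(L[...,0]<.17)&(np.abs(L[...,1])<.25)&(L[...,2]>.02)
nc,lab,st,ce=cv2.connectedComponentsWithStats(br.astype(np.uint8))
for i in range(1,nc):
    if st[i,4]>4: print(ce[i].round(2),st[i,4],np.median(L[lab==i],axis=0).round(4))
E
```

```text
t 10.625 local [0.1314 0.0436 0.108 ] F local [0.44 0.23 0.26] goal w [ 0.58  -0.074  0.221]
shift cm [-0.24 -1.14  0.  ] turn [ 0.0012 -0.0007  0.0007] open 0.0299
[136.06 213.44] 18 [ 0.1276 -0.067   0.0534]
[209.12 284.29] 17 [0.1267 0.1789 0.0529]
```

Call:
jog_arm:
  rows: "0.1 0.17 0 0 0 0; 0.2 0.35 0 0 0 0; 0.2 0.35 0 0 0 0; 0.2 0.35 0 0 0 0"

```text
t: 11.18
position: [0.5804, -0.0898, 0.2233]
tool_rot: [2.971, -0.291, 0.797]
force: [-0.0, -0.0, -0.2]
opening: 0.0296
grasp_force: 0.1
```

Call:
jog_arm:
  rows: "0.05 0.1 0 0 0 0; 0.1 0.17 0 0 0 0; 0.1 0.17 0 0 0 0; 0.1 0.17 0 0 0 0"

```text
t: 11.68
position: [0.5808, -0.0916, 0.2237]
tool_rot: [2.971, -0.291, 0.797]
force: [-1.0, 0.6, 0.1]
opening: 0.0299
grasp_force: 0.1
```

```bash
python3 - <<'E'
from g import *
go(.129,.055,.108)
c=camera("top");cv2.imwrite("pics/t2.png",cv2.resize(c["frame"][100:220,260:420,::-1],None,fx=4,fy=4,interpolation=cv2.INTER_CUBIC))
E
```

```text
t 11.675 local [0.1344 0.0384 0.108 ] F local [-0.9   0.41  0.62] goal w [ 0.58  -0.074  0.221]
shift cm [-0.54 -1.67 -0.  ] turn [ 0.0012 -0.0007  0.0006] open 0.0299
```

View pics/t2.png

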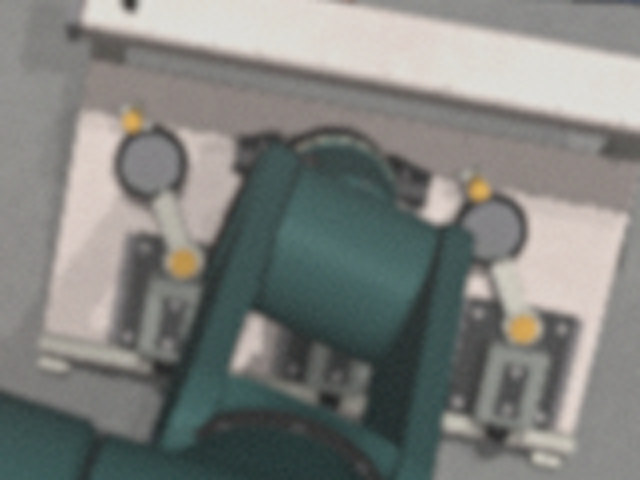

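The middle stud travelled about 10 mm with at most about 0.5 N, so the middle carrier has play. I bring it back and then try the left one as well. In the picture the wrist hides the middle carrier, and the left and right studs at (133,120) and (480,188) look unmoved.

Call:
jog_arm:
  rows: "-0.1 -0.3 0 0 0 0; -0.2 -0.6 0 0 0 0; -0.3 -0.9 0 0 0 0; -0.4 -1.2 0 0 0 0; -0.5 -1.5 0 0 0 0; -0.55 -1.9 0 0 0 0; -0.55 -2.3 0 0 0 0; -0.55 -2.3 0 0 0 0; -0.55 -2.3 0 0 0 0"

```text
t: 12.85
position: [0.5807, -0.0681, 0.221]
tool_rot: [2.971, -0.291, 0.797]
force: [0.5, -0.4, 0.6]
opening: 0.0298
grasp_force: 0.0
```

Call:
jog_arm:
  rows: "0 0.7 0 0 0 0; 0 0.7 -2 0 0 0; 0 0.7 -4.5 0 0 0; 0 -2 -4.5 0 0 0; 0 -6 -4.5 0 0 0; 0 -10 -4.5 0 0 0; 0 -11.65 -4.5 0 0 0; 0 -11.65 -4.5 0 0 0; 0 -11.65 -4.5 0 0 0"

```text
t: 13.98
position: [0.5809, 0.0502, 0.2596]
tool_rot: [2.971, -0.291, 0.796]
force: [0.1, 0.1, 0.0]
opening: 0.0299
grasp_force: 0.0
```

```bash
python3 - <<'E'
from g import *
go(.129,.1785,.108)
for nme in("scene","top"):
  c=camera(nme);f=c["frame"];L=(pts(c)-org)@B.T;hsv=cv2.cvtColor(f,cv2.COLOR_RGB2HSV)
  br=(hsv[...,0]>12)&(hsv[...,0]<32)&(hsv[...,1]>90)&(L[...,0]>.09)&(L[...,0]<.17)&(np.abs(L[...,1])<.25)&(L[...,2]>.02)
  nc,lab,st,ce=cv2.connectedComponentsWithStats(br.astype(np.uint8))
  for i in range(1,nc):
    if st[i,4]>4: print(nme,ce[i].round(2),st[i,4],np.median(L[lab==i],axis=0).round(4))
E
```

```text
t 13.975 local [0.1286 0.1775 0.1528] F local [0.04 0.16 0.  ] goal w [0.603 0.047 0.221]
shift cm [ 0.04 -0.11  4.48] turn [ 0.0014 -0.0003  0.0006] open 0.0299
scene [136.06 213.44] 18 [ 0.1284 -0.0673  0.0537]
scene [169.95 246.7 ] 20 [0.1282 0.0541 0.0532]
scene [209.11 284.17] 18 [0.1265 0.1775 0.0529]
top [335.5 138.5] 20 [0.1292 0.0553 0.0536]
top [379.13 146.91] 23 [ 0.1291 -0.0679  0.0504]
```

Call:
jog_arm:
  rows: "0 0 1 0 0 0; 0 -0.05 2 0 0 0; 0 -0.1 3 0 0 0; 0 -0.1 3.9 0 0 0; 0 -0.1 4.5 0 0 0; 0 -0.1 4.5 0 0 0; 0 -0.1 4.5 0 0 0"

```text
t: 14.95
position: [0.6035, 0.0472, 0.2209]
tool_rot: [2.971, -0.291, 0.797]
force: [-0.1, 0.4, -0.3]
opening: 0.0298
grasp_force: 0.0
```

Call:
jog_arm:
  rows: "0 0.2 0 0 0 0; 0 0.4 0 0 0 0; 0 0.6 0 0 0 0; 0 0.6 0 0 0 0; 0 0.6 0 0 0 0"

```text
t: 15.58
position: [0.6023, 0.0413, 0.2209]
tool_rot: [2.971, -0.291, 0.797]
force: [-0.6, -0.3, 0.3]
opening: 0.0299
grasp_force: 0.0
```

Call:
jog_arm:
  rows: "0.05 0.1 0 0 0 0; 0.1 0.2 0 0 0 0; 0.1 0.2 0 0 0 0; 0.1 0.2 0 0 0 0"

```text
t: 16.08
position: [0.6028, 0.0391, 0.2213]
tool_rot: [2.971, -0.291, 0.797]
force: [0.4, -0.3, 0.4]
opening: 0.0301
grasp_force: 0.0
```

```bash
python3 -c "
from g import *
go(.129,.1785,.108)"
```

```text
t 16.075 local [0.1298 0.1708 0.1079] F local [ 0.58 -0.25  0.09] goal w [0.603 0.047 0.221]
shift cm [-0.08 -0.77 -0.01] turn [ 0.0012 -0.0008  0.0006] open 0.0301
```

Call:
jog_arm:
  rows: "0.05 0.1 0 0 0 0; 0.1 0.17 0 0 0 0; 0.1 0.17 0 0 0 0; 0.1 0.17 0 0 0 0"

```text
t: 16.58
position: [0.6032, 0.0373, 0.2217]
tool_rot: [2.971, -0.291, 0.797]
force: [0.4, 0.8, -0.3]
opening: 0.0297
grasp_force: 0.7
```

Call:
jog_arm:
  rows: "0.05 0.08 0 0 0 0; 0.06 0.12 0 0 0 0; 0.06 0.12 0 0 0 0; 0.06 0.12 0 0 0 0"

```text
t: 17.08
position: [0.6035, 0.0361, 0.2221]
tool_rot: [2.971, -0.291, 0.797]
force: [-1.3, 2.4, -0.4]
opening: 0.0298
grasp_force: 1.4
```

The left carrier resists with about 2.7 N within 1.5–2 mm, so it is sound. I rock it back lightly and lift clear.

Call:
jog_arm:
  rows: "-0.1 -0.4 0 0 0 0; -0.2 -0.9 0 0 0 0; -0.2 -1.3 0 0 0 0; -0.2 -1.65 0 0 0 0; -0.2 -1.75 0 0 0 0; -0.2 -1.75 0 0 0 0"

```text
t: 17.82
position: [0.6053, 0.0537, 0.2211]
tool_rot: [2.971, -0.29, 0.797]
force: [0.5, -0.1, 0.2]
opening: 0.0299
grasp_force: 0.0
```

Call:
jog_arm:
  rows: "0 -0.1 0 0 0 0; -0.05 -0.15 0 0 0 0; -0.05 -0.15 0 0 0 0"

```text
t: 18.2
position: [0.6051, 0.055, 0.2209]
tool_rot: [2.971, -0.291, 0.797]
force: [-0.5, -0.8, -0.1]
opening: 0.0298
grasp_force: 0.6
```

```bash
python3 -c "
from g import *
go(.129,.1785,.107)"
```

```text
t 18.2 local [0.129  0.1869 0.1079] F local [-0.31 -0.85  0.09] goal w [0.604 0.047 0.22 ]
shift cm [0.   0.84 0.09] turn [ 0.0012 -0.0009  0.0006] open 0.0298
```

Call:
jog_arm:
  rows: "0 0.8 0 0 0 0; 0 0.8 -2 0 0 0; 0 0.8 -5 0 0 0; -4 4 -5.5 0 0 0; -8 9 -5.5 0 0 0; -12.3 14 -5.5 0 0 0; -12.3 18.7 -5.5 0 0 0; -12.3 18.7 -5.5 0 0 0; -12.3 18.7 -5.5 0 0 0"

```text
t: 19.32
position: [0.4367, -0.104, 0.2072]
tool_rot: [2.969, -0.294, 0.798]
force: [-0.0, -0.2, 0.4]
opening: 0.03
grasp_force: 0.0
```

```bash
python3 - <<'E'
from g import *
go(.006,0,.086)
c=camera("scene");f=c["frame"];L=(pts(c)-org)@B.T;hsv=cv2.cvtColor(f,cv2.COLOR_RGB2HSV)
br=(hsv[...,0]>12)&(hsv[...,0]<32)&(hsv[...,1]>90)&(L[...,0]>.09)&(L[...,0]<.17)&(np.abs(L[...,1])<.25)&(L[...,2]>.02)
nc,lab,st,ce=cv2.connectedComponentsWithStats(br.astype(np.uint8))
for i in range(1,nc):
    if st[i,4]>4: print(ce[i].round(2),st[i,4],np.median(L[lab==i],axis=0).round(4))
m=((np.abs(L[...,2]-.044)<.003)&(np.abs(L[...,0])<.05)&(np.abs(L[...,1])<.18)&(hsv[...,1]<60)).astype(np.uint8)
nc,lab,st,ce=cv2.connectedComponentsWithStats(m)
for i in range(1,nc):
    if st[i,4]>60:
        r=cv2.minAreaRect((L[lab==i][:,:2]*1000).astype(np.float32));print("top",r)
E
```

```text
t 19.325 local [ 0.0058 -0.0018  0.1632] F local [ 0.22 -0.24  0.31] goal w [ 0.475 -0.11   0.14 ]
shift cm [ 0.01 -0.2   7.72] turn [ 0.0028 -0.0016 -0.0012] open 0.03
[136.06 213.44] 18 [ 0.1284 -0.0675  0.0535]
[170.   246.71] 21 [0.1284 0.0536 0.0537]
[209.   284.12] 17 [0.1271 0.1784 0.0539]
top ((-8.198909759521484, -125.61888122558594), (46.543582916259766, 59.907005310058594), 87.15708923339844)
top ((-7.348466873168945, -0.6002101898193359), (44.93446350097656, 59.52885818481445), 89.9574966430664)
top ((-9.138910293579102, 124.54981994628906), (43.93519973754883, 60.09665298461914), 89.94203186035156)
```

Call:
jog_arm:
  rows: "0 0 1 0 0 0; 0 0 2 0 0 0; 0 0 3 0 0 0; 0 0 4 0 0 0; 0 0 4 0 0 0; 0 0 4 0 0 0"
  grip: 0.5

```text
t: 20.12
position: [0.4569, -0.1109, 0.1797]
tool_rot: [2.985, -0.287, 0.79]
force: [-0.5, 0.4, -0.1]
opening: 0.0637
grasp_force: 0.0
```

```bash
python3 - <<'E'
from g import *
go(.006,-.0005,.086)
E
```

```text
t 20.125 local [ 0.0103 -0.0046  0.1288] F local [-0.56  0.29  0.22] goal w [ 0.475 -0.11   0.14 ]
shift cm [-0.4  -0.37  4.29] turn [-0.0101  0.0067  0.0008] open 0.0637
```

Call:
jog_arm:
  rows: "0 0 0 0 0 0; 0 0 0 0 0 0; 0 0 0 0 0 0"

```text
t: 20.5
position: [0.457, -0.111, 0.1797]
tool_rot: [2.985, -0.287, 0.791]
force: [0.2, 0.3, 0.3]
opening: 0.0643
grasp_force: 0.0
```

```bash
python3 - <<'E'
from g import *
go(.006,-.0005,.086);print(monitor.observe()["joint_positions"].round(3))
E
```

```text
t 20.5 local [ 0.0104 -0.0047  0.1288] F local [0.26 0.34 0.14] goal w [ 0.475 -0.11   0.14 ]
shift cm [-0.41 -0.38  4.28] turn [-0.0101  0.0065  0.0008] open 0.0643
[-0.483  0.253  2.266  0.877  0.196  0.451]
```

Joint 5 sits at its lower limit with the tool square to the plate here. I lean the tool 15° nearer the vertical for the block grasp; the pads stay flat on the ±y faces.

```bash
cat >> g.py <<'E'
def Gl(a): return G@R.from_rotvec([0,a,0]).as_matrix()
def gp(gx,gy,gz,a):
    T=Gl(a);w=org+B.T@np.array([gx,gy,gz])-.0539*T[:,2];go(*w,Gt=T,world=True)
    s=monitor.observe();M=R.from_rotvec(s["tool_rot"]).as_matrix();print("grasp pt local",(B@(s["position"]+.0539*M[:,2]-org)).round(4),"J",s["joint_positions"].round(3))
E
python3 - <<'E'
from g import *
gp(.006,-.0005,.085,-.27)
E
```

```text
t 20.5 local [ 0.0104 -0.0047  0.1288] F local [0.26 0.34 0.14] goal w [ 0.462 -0.108  0.192]
shift cm [ 0.99 -0.43 -0.82] turn [-0.0099 -0.2635  0.0021] open 0.0643
grasp pt local [ 0.0101 -0.0042  0.0749] J [-0.483  0.253  2.266  0.877  0.196  0.451]
```

Call:
jog_arm:
  rows: "0.3 -0.1 -0.4 0 -0.08 0; 0.6 -0.3 -0.8 -0.005 -0.17 0; 1 -0.43 -0.8 -0.01 -0.26 0; 1 -0.43 -0.8 -0.01 -0.26 0; 1 -0.43 -0.8 -0.01 -0.26 0"

```text
t: 21.12
position: [0.4622, -0.1069, 0.1911]
tool_rot: [3.078, -0.297, 0.401]
force: [-0.5, 0.9, -1.6]
opening: 0.0638
grasp_force: 0.0
```

```bash
python3 - <<'E'
from g import *
gp(.006,-.0005,.034,-.27)
E
```

```text
t 21.125 local [0.0198 0.0003 0.1364] F local [-1.4   0.78 -1.01] goal w [ 0.487 -0.113  0.148]
shift cm [1.37 0.09 4.86] turn [-0.0021 -0.0051  0.0028] open 0.0638
grasp pt local [0.0057 0.0004 0.0844] J [-0.409  0.249  2.071  0.104  0.571  1.273]
```

Call:
jog_arm:
  rows: "0.3 0.1 1 0 0 0; 0.5 0.1 2 0 0 0; 0.8 0.1 3 0 0 0; 1.1 0.1 4 0 0 0; 1.35 0.1 4.8 0 0 0; 1.35 0.1 4.8 0 0 0; 1.35 0.1 4.8 0 0 0"

```text
t: 22.0
position: [0.487, -0.1136, 0.1485]
tool_rot: [3.076, -0.298, 0.397]
force: [-0.1, 0.0, 0.3]
opening: 0.064
grasp_force: 0.0
```

```bash
python3 - <<'E'
from g import *
gp(.006,-.0005,.033,-.27)
E
```

```text
t 22.0 local [ 0.0208 -0.0015  0.0868] F local [ 0.05 -0.01  0.32] goal w [ 0.488 -0.113  0.147]
shift cm [ 0.01 -0.1   0.19] turn [ 0.0002 -0.0032  0.0021] open 0.064
grasp pt local [ 0.0066 -0.0015  0.0348] J [-0.398  0.361  2.058  0.112  0.473  1.272]
```

Call:
jog_arm:
  rows: "0 -0.1 0.1 0 0 0; 0 -0.1 0.1 0 0 0; 0 -0.1 0.1 0 0 0; 0 -0.1 0.1 0 0 0; 0 -0.1 0.1 0 0 0; 0 -0.1 0.1 0 0 0; 0 -0.1 0.1 0 0 0"
  grip: -0.3
  grip_force: 70

```text
t: 22.88
position: [0.4874, -0.1125, 0.148]
tool_rot: [3.076, -0.298, 0.398]
force: [-1.7, 2.5, 5.6]
opening: 0.0431
grasp_force: 72.2
```

```bash
python3 - <<'E'
from g import *
gp(.006,-.0005,.09,-.27)
E
```

```text
t 22.875 local [ 0.0207 -0.0003  0.0862] F local [0.94 2.11 5.95] goal w [ 0.46  -0.107  0.196]
shift cm [-1.5   0.01 -5.37] turn [ 0.0002 -0.0038  0.0021] open 0.0431
grasp pt local [ 0.0065 -0.0003  0.0342] J [-0.396  0.362  2.059  0.112  0.471  1.275]
```

Block gripped at 43 mm opening with 70 N. Lift square off the plate.

Call:
jog_arm:
  rows: "-0.15 0 -0.5 0 0 0; -0.4 0 -1.4 0 0 0; -0.7 0 -2.5 0 0 0; -1.05 0 -3.8 0 0 0; -1.4 0 -5.1 0 0 0; -1.75 0 -6.4 0 0 0; -2.1 0 -7.6 0 0 0; -2.3 0 -8.3 0 0 0; -2.3 0 -8.3 0 0 0; -2.3 0 -8.3 0 0 0"

```text
t: 24.12
position: [0.445, -0.1044, 0.2218]
tool_rot: [3.076, -0.299, 0.397]
force: [-1.6, -0.4, -6.9]
opening: 0.043
grasp_force: 72.4
```

```bash
python3 - <<'E'
from g import *
gp(.006,.30,.12,-.27);s=monitor.observe();print(s["force"],s["torque"],s["grasp_force"])
c=camera("scene");cv2.imwrite("pics/l3.png",cv2.resize(c["frame"][120:350,50:310,::-1],None,fx=2.5,fy=2.5))
E
```

```text
t 24.125 local [ 0.0202 -0.0006  0.1717] F local [-4.71 -0.73 -5.29] goal w [0.503 0.19  0.222]
shift cm [ 7.000e-02 -3.006e+01 -3.000e-02] turn [ 0.0003 -0.0032  0.0019] open 0.043
grasp pt local [ 0.006  -0.0006  0.1197] J [-0.419  0.171  2.068  0.092  0.654  1.279]
[-1.55098741 -0.43942713 -6.93810732] [0.0426467  0.45649319 0.00628739] 72.35447645187378
```

View pics/l3.png

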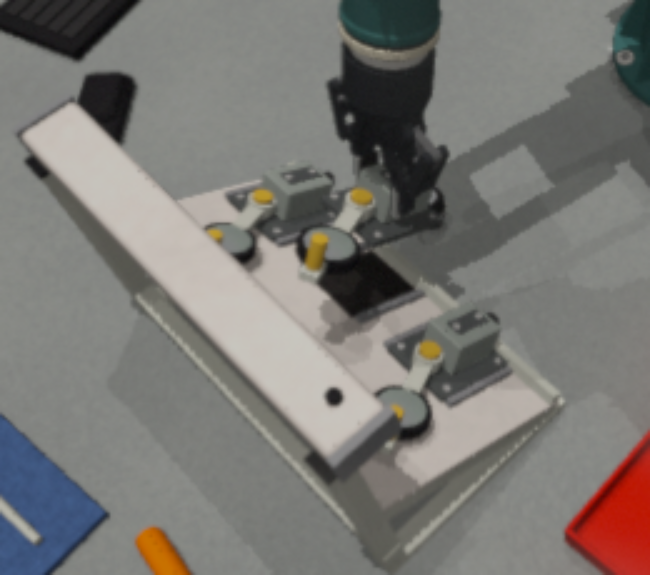

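The middle carrier is held clear of the rack, at (370,215) in the picture, and the neighbours are still in place. I carry it left along the rack.

Call:
jog_arm:
  rows: "0 -1.5 0 0 0 0; 0 -4 0 0 0 0; 0 -7 0 0 0 0; 0 -10 0 0 0 0; 0 -13 0 0 0 0; 0 -16 0 0 0 0; 0 -19 0 0 0 0; 0 -22 0 0 0 0; 0 -25 0 0 0 0; 0 -27.5 0 0 0 0; 0 -29.5 0 0 0 0; 0 -30 0 0 0 0"

```text
t: 25.68
position: [0.503, 0.1913, 0.2211]
tool_rot: [3.077, -0.297, 0.396]
force: [-1.2, -1.0, -6.7]
opening: 0.0426
grasp_force: 72.9
```

```bash
cat >> g.py <<'E'
# tray pose: carrier flat, heading th; foot-underside point F (world) ; grasp held at carrier-local (.006,-.0003,.0342) , tool tilt -.266
th=np.radians(-7.9);cx=np.array([np.cos(th),np.sin(th),0]);cy=np.array([-np.sin(th),np.cos(th),0]);cz=np.array([0,0,1.])
C=np.stack([cx,-cy,-cz],1)@R.from_rotvec([0,-.266,0]).as_matrix()
def place(h):
    w=np.array([.433,.2874,h])+.006*cx+.0342*cz-.0539*C[:,2];go(*w,Gt=C,world=True);print(monitor.observe()["joint_positions"].round(3))
E
python3 - <<'E'
from g import *
place(.10)
E
```

```text
t 25.675 local [0.0194 0.3007 0.1714] F local [-4.19 -1.22 -5.27] goal w [0.453 0.285 0.186]
shift cm [-7.36 -8.21  1.68] turn [ 3.000e-04 -5.222e-01 -5.500e-02] open 0.0426
[ 0.303  0.296  1.882 -0.179  0.745  2.184]
```

Call:
jog_arm:
  rows: "-1 -1.2 0.2 0 -0.07 -0.007; -2 -2.5 0.5 0 -0.14 -0.015; -3 -4 0.8 0 -0.22 -0.023; -4.2 -5.2 1 0 -0.3 -0.03; -5.5 -6.5 1.3 0 -0.38 -0.04; -6.7 -7.6 1.5 0 -0.46 -0.05; -7.36 -8.21 1.7 0 -0.522 -0.055; -7.36 -8.21 1.7 0 -0.522 -0.055; -7.36 -8.21 1.7 0 -0.522 -0.055; -7.36 -8.21 1.7 0 -0.522 -0.055"

```text
t: 26.92
position: [0.453, 0.2831, 0.1868]
tool_rot: [-3.089, 0.216, 0.41]
force: [0.1, -0.5, -6.9]
opening: 0.043
grasp_force: 72.9
```

```bash
python3 - <<'E'
from g import *
place(.008)
c=camera("scene");cv2.imwrite("pics/p4.png",cv2.resize(c["frame"][200:410,230:470,::-1],None,fx=2.8,fy=2.8))
W=pts(c);hsv=cv2.cvtColor(c["frame"],cv2.COLOR_RGB2HSV)
br=(hsv[...,0]>12)&(hsv[...,0]<32)&(hsv[...,1]>90)&(W[...,2]>.05)&(W[...,1]>.15)&(W[...,0]<.75)
nc,lab,st,ce=cv2.connectedComponentsWithStats(br.astype(np.uint8))
F=np.array([.433,.2874,0])
for i in range(1,nc):
    if st[i,4]>4: print(ce[i].round(1),st[i,4],W[lab==i].max(0).round(3),"carrier frame",(np.stack([cx,cy,cz])@(np.median(W[lab==i],axis=0)-F)).round(4))
E
```

```text
t 26.925 local [-0.0557  0.3811  0.1751] F local [-3.25 -0.43 -6.08] goal w [0.453 0.285 0.094]
shift cm [ 2.39 -0.16  8.94] turn [ 0.0001 -0.0022 -0.0016] open 0.043
[0.358 0.491 1.651 0.132 1.236 2.011]
[351.3 286.8] 75 [0.505 0.29  0.238] carrier frame [ 0.0332 -0.0023  0.1321]
[347.2 337.4] 69 [0.574 0.328 0.157] carrier frame [0.1313 0.0531 0.1533]
```

View pics/p4.png

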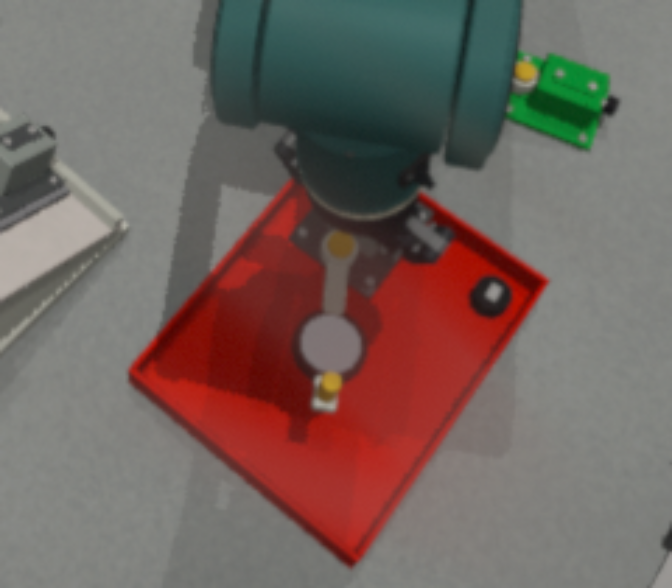

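It hangs level over the tray: pivot top at 132 mm and stud top at 153 mm for a foot height of 100 mm, as expected. The specimen at (490,297) is well clear. I lower it.

Call:
jog_arm:
  rows: "0.4 0 1.5 0 0 0; 0.8 0 3 0 0 0; 1.2 -0.1 4.5 0 0 0; 1.6 -0.16 6 0 0 0; 1.95 -0.16 7.3 0 0 0; 2.2 -0.16 8.3 0 0 0; 2.39 -0.16 8.9 0 0 0; 2.39 -0.16 8.9 0 0 0; 2.39 -0.16 8.9 0 0 0"

```text
t: 28.1
position: [0.4532, 0.2851, 0.0948]
tool_rot: [-3.089, 0.216, 0.411]
force: [-0.1, 0.2, -7.2]
opening: 0.043
grasp_force: 73.0
```

Call:
jog_arm:
  rows: "0.03 0 0.1 0 0 0; 0.05 0 0.2 0 0 0; 0.05 0 0.2 0 0 0; 0.05 0 0.2 0 0 0"

```text
t: 28.6
position: [0.4528, 0.285, 0.0924]
tool_rot: [-3.089, 0.216, 0.412]
force: [0.3, -0.3, -6.2]
opening: 0.0428
grasp_force: 73.0
```

```bash
python3 - <<'E'
from g import *
place(.005);s=monitor.observe();print(s["force"],s["torque"])
E
```

```text
t 28.6 local [-0.1034  0.3829  0.0936] F local [-2.8  -0.26 -5.55] goal w [0.453 0.285 0.091]
shift cm [0.05 0.03 0.11] turn [ 0.0001 -0.0008 -0.0015] open 0.0428
[0.361 0.624 1.709 0.145 1.048 1.984]
[ 0.29889126 -0.32149869 -6.20701966] [-0.09429197 -0.35782841 -0.02966015]
```

Call:
jog_arm:
  rows: "0.03 0 0.1 0 0 0; 0.03 0 0.1 0 0 0; 0.03 0 0.1 0 0 0"

```text
t: 28.98
position: [0.4529, 0.285, 0.0921]
tool_rot: [-3.089, 0.215, 0.412]
force: [-1.2, -0.7, 5.3]
opening: 0.043
grasp_force: 74.4
```

The foot is down and the force has reversed. I release and retreat upwards along the tool.

Call:
jog_arm:
  rows: "0 0 -0.05 0 0 0; 0 0 -0.05 0 0 0; 0 0 -0.05 0 0 0; 0 0 -0.05 0 0 0; 0 0 -0.05 0 0 0; 0 0 -0.05 0 0 0"
  grip: 0.5

```text
t: 29.72
position: [0.453, 0.285, 0.0917]
tool_rot: [-3.089, 0.216, 0.412]
force: [-0.1, -0.8, 0.1]
opening: 0.064
grasp_force: 0.0
```

Call:
jog_arm:
  rows: "0 0 -1 0 0 0; 0 0 -3 0 0 0; 0 0 -6 0 0 0; 0 0 -9 0 0 0; 0 0 -12 0 0 0; 0 0 -15 0 0 0; 0 0 -15 0 0 0; 0 0 -15 0 0 0"

```text
t: 30.72
position: [0.4915, 0.2794, 0.2364]
tool_rot: [-3.089, 0.216, 0.413]
force: [-0.7, 1.2, -0.1]
opening: 0.0638
grasp_force: 0.0
```

```bash
python3 - <<'E'
from g import *
c=camera("scene");cv2.imwrite("pics/e5.png",cv2.resize(c["frame"][150:410,100:460,::-1],None,fx=2.1,fy=2.1))
W=pts(c);hsv=cv2.cvtColor(c["frame"],cv2.COLOR_RGB2HSV)
br=(hsv[...,0]>12)&(hsv[...,0]<32)&(hsv[...,1]>90)&(W[...,2]>.02)&(W[...,1]>.15)&(W[...,0]<.75)
nc,lab,st,ce=cv2.connectedComponentsWithStats(br.astype(np.uint8));F=np.array([.433,.2874,0])
for i in range(1,nc):
    if st[i,4]>4: print(ce[i].round(1),st[i,4],"carrier frame",(np.stack([cx,cy,cz])@(np.median(W[lab==i],axis=0)-F)).round(4))
print(monitor.observe()["t"],monitor.observe()["force"],monitor.observe()["position"])
E
```

```text
[417.  225.2] 41 carrier frame [-0.261   0.0168  0.0322]
[346.2 303.4] 59 carrier frame [ 0.0316 -0.0014  0.0367]
[342.2 350.7] 54 carrier frame [0.1305 0.055  0.059 ]
30.775 [-1.10707443 -0.09898918 -0.95980108] [0.49110442 0.27935117 0.23583275]
```

View pics/e5.png

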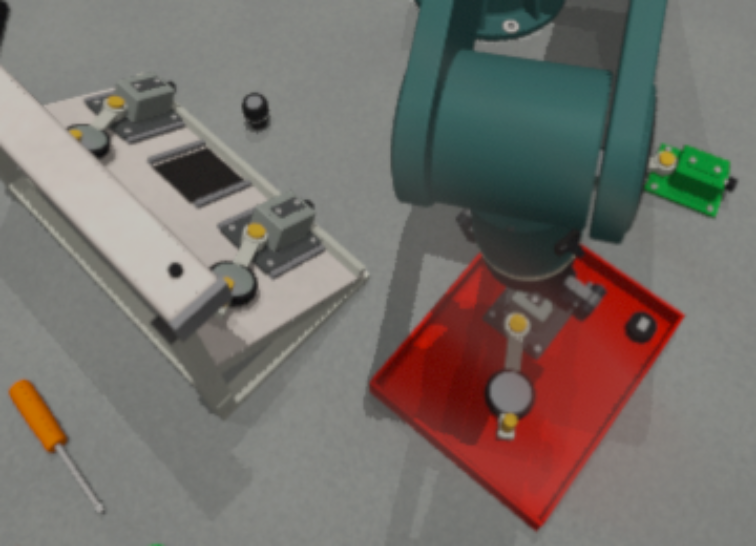

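The carrier stands flat inside the tray, with its pivot at (517,323) and stud at (510,422). The eyepiece at (256,108), the specimen at (640,326) and both sound carriers are in place. I hand it in.

```bash
python3 -c "
from bench import ticket
print(ticket.sign_off())"
```

```text
the job is handed in; nothing more can be done
None
```

The middle carrier was the loose one: its stud swung about 10 mm at 0.5 N or less, while the right and left held at nearly 3 N. It now stands flat on its foot inside the red tray, with the eyepiece, the specimen and the two sound carriers in place, and the job was handed in at about 31 s; joint 5 read 0.196 against its 0.2 limit for a moment before the grasp, which the judging may count.

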